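# Lock the child-safe lid on the medicine jar

## Task

Close the medicine jar: pick up its winged lid from the acrylic shelf, set it on the jar's neck and feel for where its two lugs drop into the gaps, then push it down against the sprung stopper and twist it clockwise about a quarter turn until it locks. Be gentle, never ram or wrench the lid against the jar, let go of it once it is locked, and leave the pill bottle, the tumbler and the tweezers where they are.

Things in the scene. Friction and masses are not known exactly. Their poses are not given: they have to be found in the camera images.
- lid: Loose white plastic lid, 55 to 90 g, standing on its skirt on the shelf. Origin: centre of its open underside; z up through the roof. Skirt 69.6 mm outer, 63.6 mm inner diameter; roof underside 20 mm, roof top 24 mm above the origin. A half turn about z gives the same lid.
- lid_wing (a point): Middle of the lid's grip wing, on its axis 35 mm above the lid's origin. The wing is a straight bar on the roof, 54 mm long (along x), 14 mm thick (along y), 22 mm high (24 to 46 mm above the lid's origin): take it from above across its thickness.
- lid_lugs (a point): On the lid's axis, level with the underside of its two lugs, 3 mm above the lid's origin. The lugs are inside the skirt, under the two ends of the wing (at +x and -x): 14 mm wide, 4 mm high, reaching in to 25.5 mm from the axis.
- jar: White medicine jar, 74 mm diameter, clamped in a chrome ring holder on the shelf (86 mm diameter, 26 mm high, two ears along the jar's x axis at its foot); it does not move or turn. Origin: centre of its underside, z up. Neck 47 mm diameter from 60 to 77 mm up, with two lips. Yaw roughly shows the gaps between the lips, see jar_lips. A half turn is the same.
- jar_lips (a point): Centre of the flat top of the neck's two lips (60 mm diameter), 77 mm above the jar's origin. Between them two opposite gaps, 40 degrees wide (lugs: 31), let the lugs down. The gaps lie within 0.4 rad of the jar's x axis, either way, not measured: feel them by turning under light pressure. On the lips the lid's origin is 74 mm above the jar's.
- jar_shoulder (a point): Centre of the jar's shoulder, 60 mm up. In the gaps the lid sinks; from 72 mm its roof pushes the grey sprung stopper (26 mm wide): 5 N, then 0.8 N per mm. Lid origin under 64 mm above the jar's (over 11.4 N): lugs below the lips, free to turn; 60 mm (14.6 N): hard on the shoulder. Let go in the gap, it rests at 72 mm and may be grasped again.
- jar_lock (a point): Where the lid's origin is when locked: 67 mm above the jar's. Held down, the lid turns only clockwise seen from above (yaw falling), 75 degrees from gap to notch, 10 either way will do, then a hard stop; drag 0.05 to 0.3 N m. Let up there, the spring lifts it into the notches. The lid and jar plastic bears up to 60 N of contact (about 1 N m of twist against a stop).
- pill_bottle: Bystander: closed white pill bottle, 42 mm diameter, 78 mm high, loose on the shelf. Origin: centre of its underside.
- tumbler: Bystander: glass tumbler, 72 mm diameter, 95 mm high, loose on the shelf. Origin: centre of its underside.
- tweezers: Bystander: steel tweezers, 95 mm long, 6 mm thick, lying on the shelf. Origin: underside, mid-length; x along them.
Mind the look-alikes: they are no part of the job. Leave any pink or yellow look-alike of the lid alone.

How it is judged (in metres and radians):
On the way, in this order (a step that is already met when the one before it is completed fails the run):
1. the lid is lifted off the shelf (height (world z) of lid above 0.06 m), for 0.1 s.
2. the lid sits level on the neck, sunk into the gaps and pressed below the lips (horizontal distance between lid and jar below 0.005 m and angle between lid's own z axis and vertical below 0.1 rad and z of lid in the frame of jar below 0.0645 m), for 0.1 s.
At the end, for the whole second after the job is handed in: The lid is locked on the jar and released: centred on the jar within 4 mm, level within 0.07 rad, its origin 65.5 to 68.5 mm above the jar's (held in the notches against the spring), at rest; the bystanders are within 20 mm of where they began (horizontal distance between lid and jar below 0.004 m and angle between lid's own z axis and vertical below 0.07 rad and z of lid in the frame of jar between 0.0655 and 0.0685 m and linear speed of lid below 0.01 m/s and contact force between the fingers and lid below 0.1 N); the robot touches nothing.
It fails at once if the lid is rammed or wrenched against the jar with more than 60 N (contact force between lid and jar above 60 N).
It fails at once if the pill bottle is disturbed (moved over 20 mm) (distance of pill_bottle from where it was at the start of the episode above 0.02 m).
It fails at once if the tumbler is disturbed (moved over 20 mm) (distance of tumbler from where it was at the start of the episode above 0.02 m).
It fails at once if the tweezers are disturbed (moved over 20 mm) (distance of tweezers from where it was at the start of the episode above 0.02 m).
It also fails if it takes over 67 s, if anything falls off the work surface, if the arm or the gripper's body presses on something with over 40 N, if the wrist force passes 120 N, or if a joint passes its speed limit or range.

## Robot

A 6-joint arm with a two-finger parallel gripper is mounted at the origin on the work surface. World frame = base frame: x ahead of the robot, y to its left, z up, the work surface at z = 0. Lengths are in m, angles in degrees, forces in N, time in s.
With the tool pointing down it reaches from about 0.375 to 0.9 m from the base axis. Payload 3.1 kg.
Tool frame: the origin (TCP) lies midway between the tips of the shut fingers; the grasp point (between the pads) lies 19 mm behind it; z points along the fingers, y is the direction in which the jaws open and shut (so a half turn about z gives the same grasp; the last joint's range is limited). The gripper opens to 87 mm and grips with 3 to 60 N. Pads are 19 mm wide; open, the fingers measure 117 mm over their backs; the gripper's body (75 mm by 190 mm) begins 51 mm behind the grasp point.
Start: joints at [-81.561, 30.224, 82.088, -0, 67.689, -10.227], TCP at [0.2, -0.592, 0.223] pointing down, gripper open.
Joint ranges: [-176.69, 176.69], [-43.24, 126.21], [12.49, 139.97], [-82, 262], [0, 151.66], [-163.58, 163.58]. Speed limits (degrees/s): [159.86, 159.86, 180, 180, 180, 180].

## Interface

Orientations are given as a 3x3 rotation matrix whose columns are the frame's x, y, z axes.
In Python, from rig import bot, capture, get_calibration gives the robot as it stands.
- The arm moves only by the tool play_rows, never from a script. Its arguments are lists of equal length, an entry for each row: "fingers": the closure in counts, from 0 (fully open) to 255 (shut); "linear": the shift along the tool's x, y, z in mm, a list of three; "rot": the turn, a rotation vector about the tool's x, y, z in degrees, a list of three. A call has 1 to 20 rows; each row is the pose to reach, as a shift and turn from the pose commanded when the call began, along the tool's axes at that moment; what a row does not reach only later rows make up. A row lasts 1/10 s, in which the tool goes at most 50 mm and 8.59 degrees, less where a joint would pass 70% of its speed; a pose out of reach is approached as far as the arm can. A call with a gripper value outside its range is refused whole. The fingers move at their own pace and stop on an object; the grip force is fixed at half the most. Time passes only in rows, so rows that repeat a pose let the fingers close. It gives the time, the measured TCP pose, the force and the opening at its end, in the units of the state.
- bot.read_state(): the state, without advancing time (a new reading comes with each control period).
- capture(name): name is "side" or "top" or "wrist"; returns the picture (480x640x3 uint8, red, green, blue); there is no depth.
- get_calibration(name): a dict with "vfov" (degrees; the focal length in pixels is half the picture's height over the tangent of half this angle, whatever the lens; pixels are square), "cx", "cy" (the principal point, pixels), "camera_from_world" (4x4, takes a point from world to camera coordinates). Camera axes: x right, y down, z forward; pixel columns grow to the right and rows downward; lengths in m; the calibration is good to about 2 mm. A picture is of the moment at which its call begins: read the wrist's pose just before it. get_calibration takes no time and is no camera call; for the wrist camera it gives the pose at the moment of the call.
- bot.hand_in(): hands the job in, once; it reports no verdict.
The state is a dict: "time_s": time; "joint_positions": joint angles; "qvel": joint speeds; "tau": joint torques, N m; "position": TCP position; "tcp_rot": TCP orientation; "force": force on the tool from outside, world axes, zero at the start; "moment": the same for the moment, N m; "opening": opening from 0.0 (shut) to 1.0 (fully open).
Only numpy, scipy, OpenCV 4.12 (cv2) and the standard library are available. Lean on these libraries where they do the work, as an engineer would, in place of code of your own. Each camera call takes 0.05 s, during which the arm holds its last target.

## Working session

There is one attempt and no reset: what is moved stays moved. The work goes in short steps, Python scripts to look and compute and a tool call to move; the robot and the scene stay as the last step left them, time stands still between calls to the robot, and variables do not carry over. Pictures are saved under pics/ and viewed, and the job is handed in when it is done.

Besides the shell and the picture viewer there is one more tool, called after "Emit:" as name(argument=value, ...), one argument or row to a line, values as JSON. play_rows: Moves the arm, as the interface text tells. Its arguments: {"type":"object","properties":{"fingers":{"type":"array"},"linear":{"type":"array"},"rot":{"type":"array"}},"required":["fingers","linear","rot"]}

```bash
ls; mkdir -p pics; python3 - <<'E'
from rig import bot, capture, get_calibration
import cv2, numpy as np
for n in ["side","top","wrist"]:
    c=get_calibration(n); print(n,c)
    cv2.imwrite(f"pics/{n}0.png",capture(n)[:,:,::-1])
s=bot.read_state(); print(s)
E
```

```text
pics
side {'vfov': 46.07887760491845, 'cx': 322.5606113615891, 'cy': 238.5981482661514, 'camera_from_world': array([[-0.88531057, -0.46487247, -0.01089916,  0.5004022 ],
       [-0.35233518,  0.68592025, -0.63668935,  0.22012983],
       [ 0.3034553 , -0.55982765, -0.77104337,  1.05455768],
       [ 0.        ,  0.        ,  0.        ,  1.        ]])}
top {'vfov': 55.8548033270644, 'cx': 321.3978490256707, 'cy': 235.5909281219586, 'camera_from_world': array([[-0.01315456, -0.99991025,  0.00254046,  0.08053498],
       [-0.98591918,  0.01254683, -0.16675118,  0.52595775],
       [ 0.16670434, -0.00469823, -0.98599574,  0.98468545],
       [ 0.        ,  0.        ,  0.        ,  1.        ]])}
wrist {'vfov': 65.92957630965721, 'cx': 317.24124832713835, 'cy': 238.1234970866615, 'camera_from_world': array([[ 0.3205408 , -0.94723202, -0.00225671, -0.62435087],
       [-0.9014871 , -0.30579056,  0.30628931, -0.03723891],
       [-0.29081712, -0.09614382, -0.9519358 ,  0.39119719],
       [ 0.        ,  0.        ,  0.        ,  1.        ]])}
{'time_s': 0.15, 'joint_positions': array([-8.15599346e+01,  3.02684117e+01,  8.21383589e+01, -7.41152114e-04,
        6.76920632e+01, -1.02265422e+01]), 'qvel': array([-0.08087912, -0.0721047 , -0.16415835,  0.00023941,  0.01266211,
        0.09023185]), 'tau': array([ 1.34410278e-03, -4.40431201e+01, -1.76843369e+01,  6.34822436e-02,
        5.52474044e-02, -1.00252848e-04]), 'position': array([ 0.19998585, -0.59154341,  0.22178489]), 'tcp_rot': array([[ 9.47395437e-01,  3.20065330e-01, -2.65020278e-04],
       [ 3.20065304e-01, -9.47393949e-01,  1.70453472e-03],
       [ 2.94483860e-04, -1.69969221e-03, -9.99998512e-01]]), 'force': array([ 0.51298353, -0.55018622, -0.36392722]), 'moment': array([0.07250398, 0.00563776, 0.01720209]), 'opening': 0.9982664912860046}
```

View pics/side0.png

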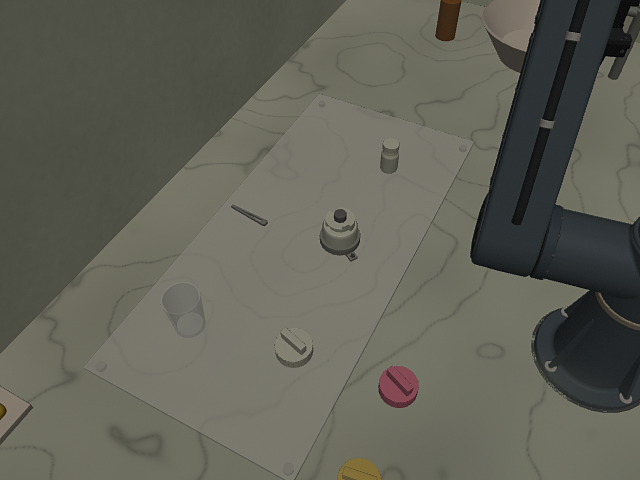

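View pics/top0.png

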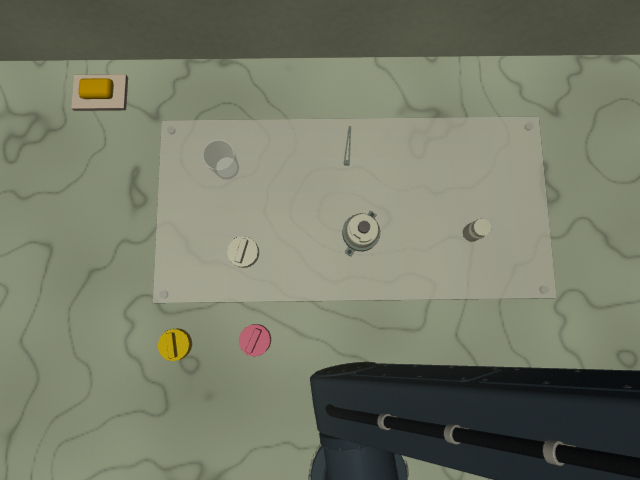

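View pics/wrist0.png

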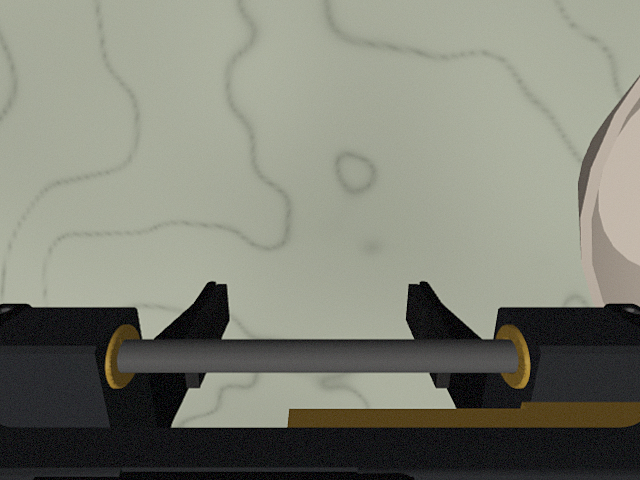

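The white lid is at top (243,252) / side (294,346), and the jar is at top (361,232) / side (340,232). What could be mistaken for the lid: pink at top (255,340), yellow at top (174,345), and the pill bottle's white cap at top (480,228). I choose the white one on the shelf with a wing and will check it in a crop.

```bash
python3 - <<'E'
import cv2,numpy as np
t=cv2.imread('pics/top0.png');s=cv2.imread('pics/side0.png')
f=lambda im,x,y,r:cv2.resize(im[y-r:y+r,x-r:x+r],(400,300*400//300),interpolation=cv2.INTER_CUBIC)[:, :]
a=[cv2.resize(f(*q),(400,300)) if 0 else cv2.resize(f(*q),(300,300)) for q in [(t,243,252,28),(s,294,346,28),(t,361,232,28),(s,340,232,36)]]
cv2.imwrite('pics/crop0.png',np.vstack([np.hstack(a[:2]),np.hstack(a[2:])]))
E
```

```text
(no output)
```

View pics/crop0.png

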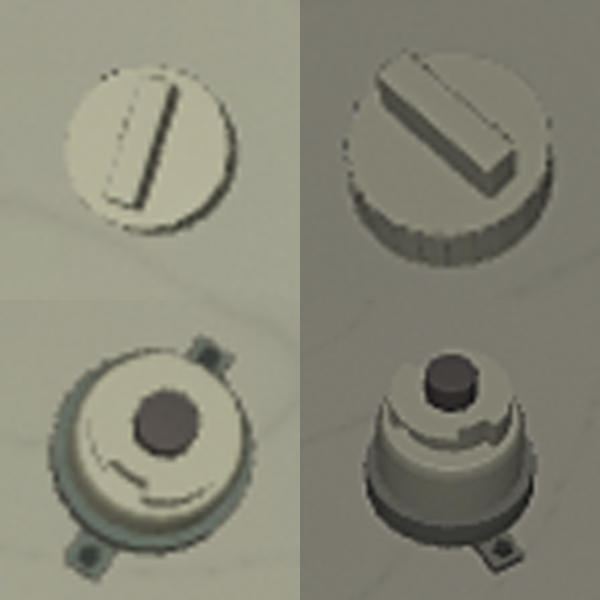

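Confirmed: the crop shows a white lid with a straight wing standing on its skirt, and the jar with a dark stopper, two lips and two ears. Triangulating now.

```bash
cat > h.py <<'E'
import numpy as np, cv2
from rig import bot, capture, get_calibration
def K(c):
    f=240/np.tan(np.radians(c['vfov']/2)); return np.array([[f,0,c['cx']],[0,f,c['cy']],[0,0,1]])
def ray(c,p):
    T=c['camera_from_world'];R=T[:3,:3]
    d=R.T@np.linalg.solve(K(c),np.array([p[0],p[1],1.])); return -R.T@T[:3,3],d/np.linalg.norm(d)
def plane(c,p,z):
    o,d=ray(c,p); return o+d*(z-o[2])/d[2]
def tri(c1,p1,c2,p2):
    A=np.zeros((3,3));b=np.zeros(3);rs=[ray(c1,p1),ray(c2,p2)]
    for o,d in rs:
        M=np.eye(3)-np.outer(d,d);A+=M;b+=M@o
    X=np.linalg.solve(A,b)
    return X,[np.linalg.norm((np.eye(3)-np.outer(d,d))@(X-o)) for o,d in rs]
def proj(c,X):
    T=c['camera_from_world'];q=K(c)@(T[:3,:3]@np.asarray(X)+T[:3,3]);return q[:2]/q[2]
E
python3 - <<'E'
from h import *
T=get_calibration('top');S=get_calibration('side')
t=lambda x,y:(215+x/5.357-.5,224+y/5.357-.5); s=lambda x,y:(266+x/5.357-.5,318+y/5.357-.5)
r=[]
for a,b in [((142,76),(105,52)),((175,87),(78,80)),((140,208),(188,172)),((104,198),(217,150)),((140,142),(147,113))]:
    X,e=tri(T,t(*a),S,s(*b)); print(X.round(4),np.round(e,4))
t=lambda x,y:(333+x/5.357-.5,204+y/5.357-.5); s=lambda x,y:(304+x/4.1667-.5,196+y/4.1667-.5)
print('stopper',tri(T,t(166,121),S,s(150,68)))
print('ear near',tri(T,t(90,255),S,s(203,248)))
for z in (0.01,.02):
  a=plane(T,t(210,55),z);b=plane(T,t(90,255),z);d=a-b;print(a,b,(a+b)/2,np.degrees(np.arctan2(d[1],d[0])))
E
```

```text
[0.514  0.2483 0.0819] [0.0042 0.0042]
[0.5224 0.243  0.045 ] [0.0031 0.0031]
[0.4711 0.2568 0.0458] [0.0032 0.0032]
[0.4639 0.2629 0.0809] [0.0047 0.0047]
[0.4927 0.2529 0.0638] [0.0009 0.0009]
stopper (array([ 0.53343418, -0.01514696,  0.11874519]), [np.float64(0.00012881821934105438), np.float64(0.00012881821934102202)])
ear near (array([0.49116909, 0.01001898, 0.03149713]), [np.float64(0.0011504192608350512), np.float64(0.001150419260835018)])
[ 0.58361667 -0.04626171  0.01      ] [0.49515247 0.00888651 0.01      ] [ 0.53938457 -0.0186876   0.01      ] -31.939244551233433
[ 0.58144043 -0.04507116  0.02      ] [0.49382003 0.00955104 0.02      ] [ 0.53763023 -0.01776006  0.02      ] -31.93924455123342
```

```bash
cat >> h.py <<'E'
from scipy.spatial.transform import Rotation as Ro
def down(yawx): # tool x axis at yaw deg, z down
    a=np.radians(yawx);x=np.array([np.cos(a),np.sin(a),0]);z=np.array([0,0,-1.]);return np.c_[x,np.cross(z,x),z]
def delta(pos,R,s=None):
    s=s or bot.read_state();R0=s['tcp_rot']
    return (1000*R0.T@(np.asarray(pos)-s['position'])).round(1), Ro.from_matrix(R0.T@R).as_rotvec(degrees=True).round(2)
def cam_in_tcp():
    s=bot.read_state();T=get_calibration('wrist')['camera_from_world'];Rc=T[:3,:3].T;o=-Rc@T[:3,3]
    return s['tcp_rot'].T@(o-s['position']), s['tcp_rot'].T@Rc
E
python3 - <<'E'
from h import *
o,R=cam_in_tcp();print(o,'\n',R.round(3))
T=get_calibration('top');S=get_calibration('side')
t=lambda x,y:(215+x/5.357-.5,224+y/5.357-.5); s=lambda x,y:(266+x/5.357-.5,318+y/5.357-.5)
for a,b in [((142,76),(78,80)),((175,87),(105,52)),((140,208),(217,150)),((104,198),(188,172))]:
    X,e=tri(T,t(*a),S,s(*b)); print(X.round(4),np.round(e,4))
st=bot.read_state();print(st['tcp_rot'],np.degrees(np.arctan2(st['tcp_rot'][1,0],st['tcp_rot'][0,0])))
print(delta([0.42,-0.02,0.30],down(0)))
print(delta([0.42,-0.02,0.30],down(-32)))
E
```

```text
[ 0.0845899   0.00051945 -0.16070067] 
 [[ 0.001 -0.952 -0.307]
 [ 1.     0.001 -0.   ]
 [ 0.    -0.307  0.952]]
[0.5201 0.2525 0.0634] [0.0012 0.0012]
[0.5162 0.2389 0.064 ] [0.0001 0.0001]
[0.4658 0.2529 0.0611] [0.0007 0.0007]
[0.4692 0.2668 0.066 ] [0.001 0.001]
[[ 9.47395437e-01  3.20065330e-01 -2.65020278e-04]
 [ 3.20065304e-01 -9.47393949e-01  1.70453472e-03]
 [ 2.94483860e-04 -1.69969221e-03 -9.99998512e-01]] 18.66687510799381
(array([ 391.4, -471.2,  -77.3]), array([-0.1 , -0.  , 18.67]))
(array([ 391.4, -471.2,  -77.3]), array([-1.000e-01,  3.000e-02,  5.067e+01]))
```

```bash
python3 - <<'E'
from h import *
print(delta([0.53,-0.017,0.26],down(148)))
E
```

```text
(array([ 496.6, -438.8,  -37.3]), array([-3.0000e-02, -1.2000e-01, -1.2933e+02]))
```

Emit:
play_rows(
  fingers=[0,0,0,0,0,0,0,0,0,0,0,0,0,0,0,0,0,0,0,0],
  linear=[
    [10,-9,-1],
    [30,-27,-2],
    [60,-53,-4],
    [90,-80,-7],
    [120,-106,-9],
    [150,-133,-11],
    [180,-159,-14],
    [210,-186,-16],
    [240,-212,-18],
    [270,-239,-20],
    [300,-265,-23],
    [330,-292,-25],
    [360,-318,-27],
    [390,-345,-29],
    [420,-371,-32],
    [450,-398,-34],
    [475,-420,-36],
    [490,-433,-37],
    [497,-439,-37],
    [497,-439,-37],
  ],
  rot=[
    [0,0,-4],
    [0,0,-11],
    [0,0,-18],
    [0,0,-25],
    [0,0,-32],
    [0,0,-39],
    [0,0,-46],
    [0,0,-53],
    [0,0,-60],
    [0,0,-67],
    [0,0,-74],
    [0,0,-81],
    [0,0,-88],
    [0,0,-95],
    [0,0,-102],
    [0,0,-109],
    [0,0,-116],
    [0,0,-123],
    [0,0,-128],
    [0,0,-129.3],
  ],
)

```text
time_s: 2.15
position: [0.5307, -0.0158, 0.2593]
tcp_rot: [[-0.85, 0.528, -0.0], [0.528, 0.85, 0.0], [0.0, 0.0, -1.0]]
force: [-0.1, 0.3, -0.2]
opening: 1.001
```

```bash
cat > snap.py <<'E'
import sys
from h import *
import pickle
n,cam=sys.argv[1],sys.argv[2]
c=get_calibration(cam);im=capture(cam)
cv2.imwrite(f'pics/{n}.png',im[:,:,::-1]);pickle.dump(c,open(f'pics/{n}.pkl','wb'))
s=bot.read_state();print(s['time_s'],s['position'].round(4),'yaw',np.degrees(np.arctan2(s['tcp_rot'][1,0],s['tcp_rot'][0,0])).round(2),s['joint_positions'].round(1),s['force'].round(2),s['moment'].round(3))
E
python3 snap.py w1 wrist
```

```text
2.2 [ 0.5303 -0.0166  0.2593] yaw 148.08 [-13.9  20.4  93.   -0.   66.6 -71.9] [-0.2   0.15 -0.42] [ 0.019 -0.131 -0.026]
```

View pics/w1.png

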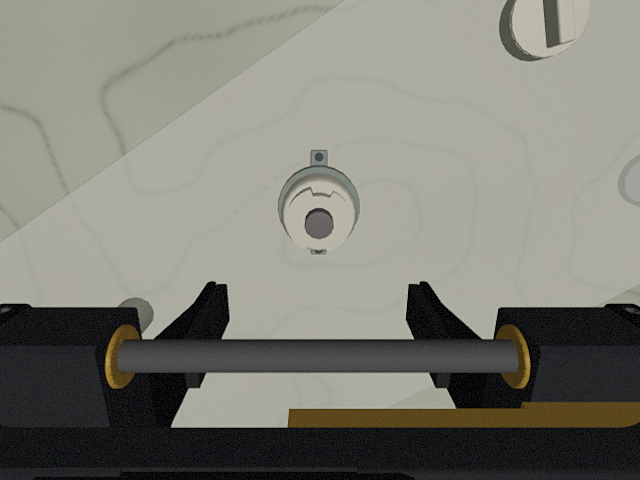

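```bash
python3 - <<'E'
import cv2
i=cv2.imread('pics/w1.png')[145:265,260:380]
i=cv2.convertScaleAbs(i,alpha=1.3,beta=-60)
cv2.imwrite('pics/w1c.png',cv2.resize(i,(600,600),interpolation=cv2.INTER_CUBIC))
E
```

```text
(no output)
```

View pics/w1c.png

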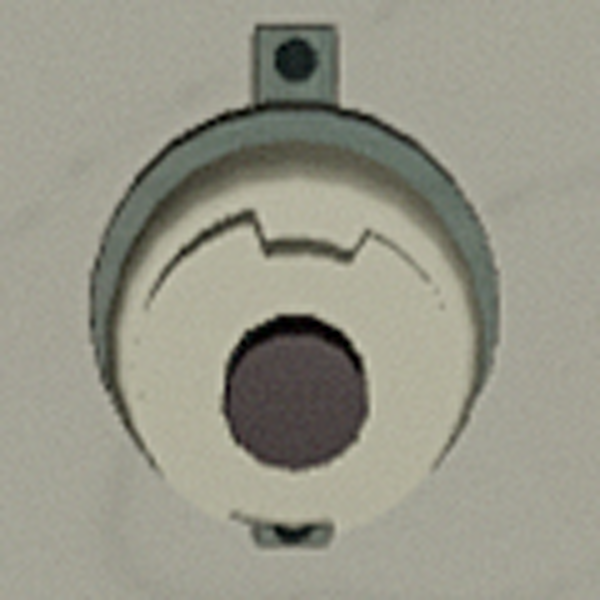

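The crop shows the near gap in the lips, between corners (253,213) and (370,232). The stopper top is centred at (297,400) and the ears at (296,60) and (293,535), so the jar's x axis is close to tool x.

```bash
python3 - <<'E'
from h import *
import pickle
W=pickle.load(open('pics/w1.pkl','rb'));T=get_calibration('top');S=get_calibration('side')
w=lambda x,y:(260+x/5-.4,145+y/5-.4)
t=lambda x,y:(333+x/5.357-.4,204+y/5.357-.4); s=lambda x,y:(304+x/4.1667-.4,196+y/4.1667-.4)
st=w(296,400)
print('st',tri(T,t(166,121),W,st),tri(S,s(150,68),W,st))
for zs in (0.012,0.018,0.025):
  print(zs,'stopper@92',plane(W,st,zs+.092),'T',plane(T,t(166,121),zs+.092),'S',plane(S,s(150,68),zs+.092))
  a=plane(W,w(296,60),zs+.008);print(' ear',a,'T',plane(T,t(90,255),zs+.008))
  P=[plane(W,w(*p),zs+.077) for p in [(253,213),(267,255),(352,262),(370,232)]]
  c=plane(W,st,zs+.092)
  for p in P: d=p-c;print('  lip',np.hypot(d[0],d[1]).round(4),np.degrees(np.arctan2(d[1],d[0])).round(1))
E
```

```text
st (array([ 0.53721935, -0.01801437,  0.09621328]), [np.float64(0.0005897835466650341), np.float64(0.0005897835466650453)]) (array([ 0.53218438, -0.01505273,  0.11875411]), [np.float64(0.0007893617252623825), np.float64(0.0007893617252624699)])
0.012 stopper@92 [ 0.5349511  -0.01733336  0.104     ] T [ 0.53613397 -0.01679197  0.104     ] S [ 0.53883985 -0.02707543  0.104     ]
 ear [0.49156075 0.00990715 0.02      ] T [0.49358388 0.00932519 0.02      ]
  lip 0.0317 162.3
  lip 0.0236 161.0
  lip 0.024 123.1
  lip 0.0304 122.0
0.018 stopper@92 [ 0.53350395 -0.01646707  0.11      ] T [ 0.53499812 -0.01619255  0.11      ] S [ 0.53646518 -0.022168    0.11      ]
 ear [0.49106833 0.01018293 0.026     ] T [0.49278578 0.00972521 0.026     ]
  lip 0.031 162.3
  lip 0.0231 161.0
  lip 0.0235 123.0
  lip 0.0298 122.0
0.025 stopper@92 [ 0.53181561 -0.0154564   0.117     ] T [ 0.53367297 -0.01549323  0.117     ] S [ 0.53369472 -0.01644267  0.117     ]
 ear [0.49049384 0.01050467 0.033     ] T [0.49185467 0.0101919  0.033     ]
  lip 0.0303 162.4
  lip 0.0226 161.0
  lip 0.0229 122.9
  lip 0.029 121.9
```

```bash
python3 - <<'E'
from h import *
print(delta([0.50,0.06,0.25],down(148)))
E
```

```text
(array([66.2, 49.1,  9.3]), array([-0.03, -0.03,  0.08]))
```

Emit:
play_rows(
  fingers=[0,0,0,0,0,0],
  linear=[
    [10,7,1],
    [30,22,4],
    [50,37,7],
    [62,46,9],
    [66,49,9],
    [66,49,9],
  ],
  rot=[
    [0,0,0],
    [0,0,0],
    [0,0,0],
    [0,0,0],
    [0,0,0],
    [0,0,0],
  ],
)

```text
time_s: 2.8
position: [0.5003, 0.0596, 0.2507]
tcp_rot: [[-0.848, 0.53, 0.0], [0.53, 0.848, -0.0], [-0.0, -0.0, -1.0]]
force: [-0.6, 0.4, 0.4]
opening: 0.995
```

```bash
python3 snap.py w2 wrist; python3 - <<'E'
from h import *
import pickle
W=pickle.load(open('pics/w2.pkl','rb'))
u,v=proj(W,[.534,-.0165,.095]);print(u,v)
x0,y0=int(u)-70,max(0,int(v)-70);print(x0,y0)
i=cv2.imread('pics/w2.png')[y0:y0+140,x0:x0+140]
i=cv2.convertScaleAbs(i,alpha=1.3,beta=-60)
cv2.imwrite('pics/w2c.png',cv2.resize(i,(560,560),interpolation=cv2.INTER_CUBIC))
E
```

```text
2.85 [0.5008 0.0591 0.2508] yaw 147.97 [ -6.   18.8  97.2  -0.   63.9 -63.9] [ 0.36 -0.19 -0.31] [ 0.041 -0.147  0.002]
268.10449554818945 290.4310597302418
198 220
```

View pics/w2c.png

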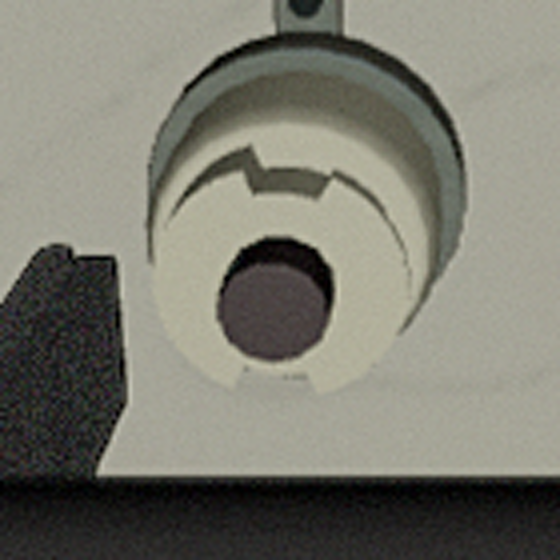

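View pics/w2.png

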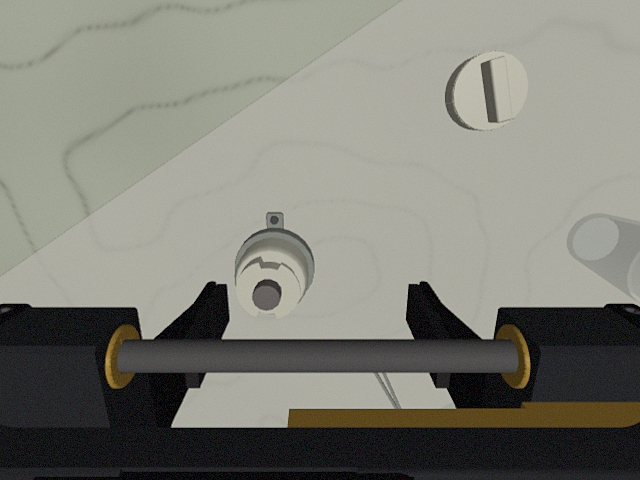

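Both gaps are now visible (w2 crop): near corners (251,148) and (331,172), far corners (236,388) and (316,393), stopper top at (274,311). The lid is at (487,90).

```bash
python3 - <<'E'
from h import *
import pickle
W=pickle.load(open('pics/w1.pkl','rb'));V=pickle.load(open('pics/w2.pkl','rb'))
w=lambda x,y:(260+x/5-.4,145+y/5-.4); v=lambda x,y:(198+x/4-.4,220+y/4-.4)
print('st',tri(W,w(296,400),V,v(274,311)))
print('ear',tri(W,w(296,60),V,v(303,3)))
for a,b in [((253,213),(251,148)),((267,255),(254,190)),((352,262),(321,199)),((370,232),(331,172))]:
  print('lip',tri(W,w(*a),V,v(*b)))
for zl in (.09,.095,.1):
  P=[plane(V,v(*p),zl) for p in [(251,148),(331,172),(316,393),(236,388)]]
  # centre: intersection of diagonals
  a,b=P[0]-P[2],P[1]-P[3]
  A=np.c_[a[:2],-b[:2]];k=np.linalg.solve(A,(P[3]-P[2])[:2]);c=P[2]+k[0]*a
  print(zl,c,np.linalg.norm(a),np.linalg.norm(b),[np.degrees(np.arctan2(d[1],d[0])).round(1) for d in (a,b)])
  print([plane(W,w(253,213),zl).round(4),P[0].round(4)])
E
```

```text
st (array([ 0.53380832, -0.01651286,  0.10931389]), [np.float64(0.00014666389366485428), np.float64(0.00014666389366464763)])
ear (array([0.49045923, 0.01042075, 0.03211114]), [np.float64(0.0001156610147388608), np.float64(0.00011566101473886722)])
lip (array([ 0.50612599, -0.00888828,  0.07850978]), [np.float64(0.00012708122286121592), np.float64(0.00012708122286119507)])
lip (array([ 0.51172683, -0.00922608,  0.09311976]), [np.float64(0.00022008214865245948), np.float64(0.0002200821486523646)])
lip (array([0.520698  , 0.00338073, 0.09570023]), [np.float64(0.0001623848239321922), np.float64(0.00016238482393201572)])
lip (array([0.51764552, 0.00849911, 0.09321986]), [np.float64(0.00045245017502513324), np.float64(0.0004524501750252301)])
0.09 [ 0.53455864 -0.01676554  0.09      ] 0.06538410098290186 0.06200533382094589 [np.float64(159.4), np.float64(124.3)]
[array([ 0.5046, -0.0076,  0.09  ]), array([ 0.5033, -0.005 ,  0.09  ])]
0.095 [ 0.53290576 -0.01488578  0.095     ] 0.0643668171685661 0.061040618828305214 [np.float64(159.4), np.float64(124.3)]
[array([ 0.504, -0.007,  0.095]), array([ 0.5022, -0.0033,  0.095 ])]
0.1 [ 0.53125289 -0.01300602  0.1       ] 0.06334953335423024 0.060075903835664496 [np.float64(159.4), np.float64(124.3)]
[array([ 0.5033, -0.0065,  0.1   ]), array([ 0.501 , -0.0016,  0.1   ])]
```

```bash
python3 - <<'E'
from h import *
print(delta([0.493,0.253,0.20],down(165)))
E
```

```text
(array([109.5, 160.2,  50.7]), array([-1.000e-02,  6.000e-02, -1.703e+01]))
```

Emit:
play_rows(
  fingers=[0,0,0,0,0,0,0,0,0,0,0],
  linear=[
    [7,10,3],
    [20,30,9],
    [36,52,16],
    [52,76,24],
    [68,100,32],
    [84,123,39],
    [97,142,45],
    [105,154,49],
    [109,160,51],
    [109.5,160,51],
    [109.5,160,51],
  ],
  rot=[
    [0,0,-1],
    [0,0,-3],
    [0,0,-5],
    [0,0,-8],
    [0,0,-11],
    [0,0,-14],
    [0,0,-16],
    [0,0,-17],
    [0,0,-17],
    [0,0,-17],
    [0,0,-17],
  ],
)

```text
time_s: 3.95
position: [0.4927, 0.2525, 0.1997]
tcp_rot: [[-0.966, 0.26, 0.0], [0.26, 0.966, -0.0], [-0.0, -0.0, -1.0]]
force: [0.3, -0.2, 0.4]
opening: 0.998
```

```bash
python3 snap.py w3 wrist; python3 - <<'E'
from h import *
import pickle
W=pickle.load(open('pics/w3.pkl','rb'))
u,v=proj(W,[.493,.253,.064]);print(u,v)
x0,y0=int(u)-100,int(v)-80;print(x0,y0)
i=cv2.imread('pics/w3.png')[y0:y0+150,x0:x0+200]
i=cv2.convertScaleAbs(i,alpha=1.3,beta=-60)
cv2.imwrite('pics/w3c.png',cv2.resize(i,(800,600),interpolation=cv2.INTER_CUBIC))
E
```

```text
4.0 [0.4928 0.2524 0.1998] yaw 164.9 [ 15.6  26.4  93.8  -0.   59.8 -59.3] [-0.42  0.01  0.81] [ 0.119 -0.165 -0.074]
318.4896253108807 226.24528380847474
218 146
```

View pics/w3c.png

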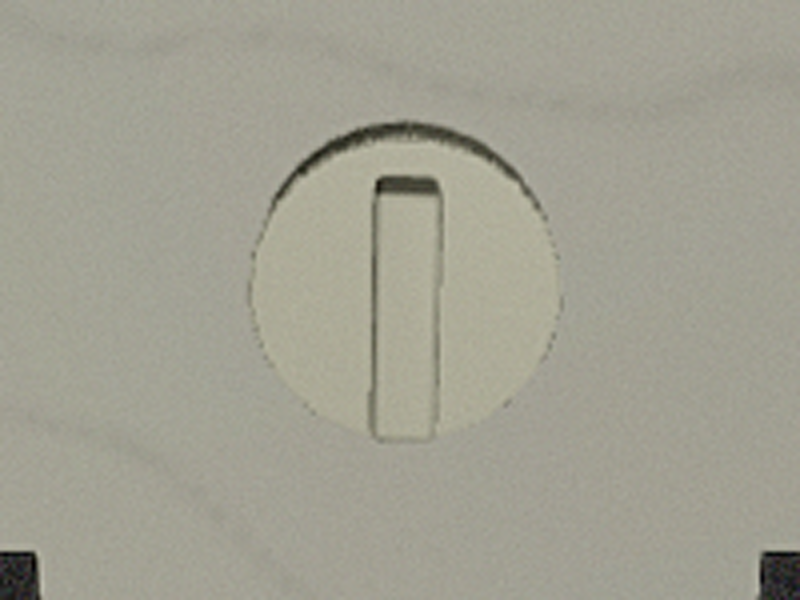

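The lid is the white one with a straight wing. The crop shows the wing's top face with corners (376,194), (441,194), (434,440), (372,438).

```bash
python3 - <<'E'
from h import *
import pickle
W=pickle.load(open('pics/w3.pkl','rb'));V=pickle.load(open('pics/w2.pkl','rb'))
w=lambda x,y:(218+x/4-.4,146+y/4-.4)
P=np.array([plane(W,w(*p),.0635) for p in [(376,194),(441,194),(434,440),(372,438)]]);print(P.round(4))
c=P.mean(0);print(c)
for a,b in((0,3),(1,2)):
  d=P[a]-P[b];print(np.linalg.norm(d),np.degrees(np.arctan2(d[1],d[0])))
print(np.linalg.norm(P[0]-P[1]),np.linalg.norm(P[2]-P[3]))
i=cv2.imread('pics/w2.png')[45:135,440:535]
cv2.imwrite('pics/w2l.png',cv2.resize(i,(760,720)[:2] if 0 else (633,600),interpolation=cv2.INTER_CUBIC))
E
```

```text
[[0.4655 0.2546 0.0635]
 [0.4689 0.2673 0.0635]
 [0.52   0.2525 0.0635]
 [0.5162 0.2398 0.0635]]
[0.49265505 0.25355159 0.0635    ]
0.052785051205585 163.76286762097968
0.05323881449033174 163.84970992593298
0.013186494422605955 0.013265491511472556
```

View pics/w2l.png

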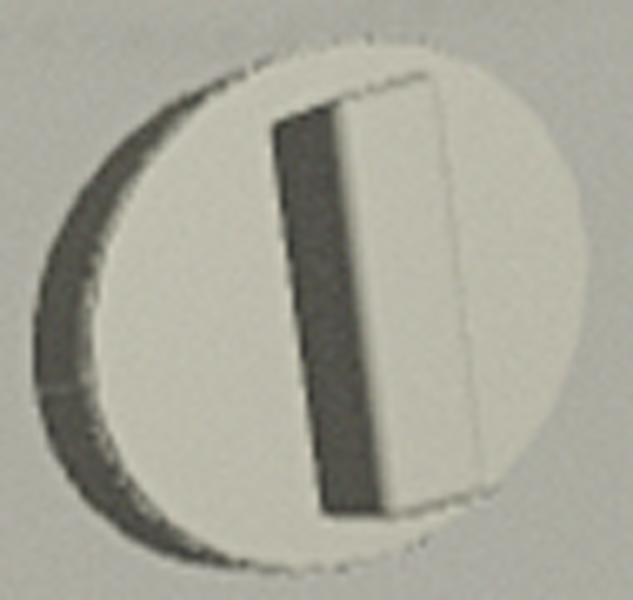

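In this crop the wing's top face has its corners at (336,100), (430,75), (490,487) and (387,517).

```bash
python3 - <<'E'
from h import *
import pickle
W=pickle.load(open('pics/w3.pkl','rb'));V=pickle.load(open('pics/w2.pkl','rb'))
w=lambda x,y:(218+x/4-.4,146+y/4-.4);v=lambda x,y:(440+x/6.667-.4,45+y/6.667-.4)
Q=[tri(W,w(*a),V,v(*b))[0] for a,b in [((376,194),(336,100)),((441,194),(430,75)),((434,440),(490,487)),((372,438),(387,517))]]
print(np.array(Q).round(4),np.mean(Q,0))
print(delta([.4927,.2536,.0455-.0],down(163.8)))
E
```

```text
[[0.4654 0.2546 0.0641]
 [0.4694 0.2673 0.0613]
 [0.5196 0.2526 0.0647]
 [0.5162 0.2398 0.0636]] [0.4926353  0.25357488 0.06341602]
(array([  0.4,   1.2, 154.3]), array([-0.01,  0.02,  1.1 ]))
```

Emit:
play_rows(
  fingers=[0,0,0,0,0,0,0,0,0,0],
  linear=[
    [0.4,1.2,8],
    [0.4,1.2,25],
    [0.4,1.2,50],
    [0.4,1.2,78],
    [0.4,1.2,105],
    [0.4,1.2,128],
    [0.4,1.2,144],
    [0.4,1.2,152],
    [0.4,1.2,156],
    [0.4,1.2,156],
  ],
  rot=[
    [0,0,1.1],
    [0,0,1.1],
    [0,0,1.1],
    [0,0,1.1],
    [0,0,1.1],
    [0,0,1.1],
    [0,0,1.1],
    [0,0,1.1],
    [0,0,1.1],
    [0,0,1.1],
  ],
)

```text
time_s: 5.0
position: [0.4926, 0.2542, 0.0435]
tcp_rot: [[-0.96, 0.279, -0.0], [0.279, 0.96, -0.0], [0.0, -0.0, -1.0]]
force: [0.3, -0.7, 0.7]
opening: 1.002
```

Emit:
play_rows(
  fingers=[40,80,120,150,180,200,220,240,255,255,255,255],
  linear=[
    [0,0,0],
    [0,0,0],
    [0,0,0],
    [0,0,0],
    [0,0,0],
    [0,0,0],
    [0,0,0],
    [0,0,0],
    [0,0,0],
    [0,0,0],
    [0,0,0],
    [0,0,0],
  ],
  rot=[
    [0,0,0],
    [0,0,0],
    [0,0,0],
    [0,0,0],
    [0,0,0],
    [0,0,0],
    [0,0,0],
    [0,0,0],
    [0,0,0],
    [0,0,0],
    [0,0,0],
    [0,0,0],
  ],
)

```text
time_s: 6.2
position: [0.493, 0.2544, 0.0444]
tcp_rot: [[-0.961, 0.278, 0.001], [0.278, 0.961, 0.0], [-0.001, 0.0, -1.0]]
force: [-1.0, -1.4, 6.2]
opening: 0.159
```

```bash
python3 snap.py w4 wrist; python3 snap.py s4 side;python3 -c "
from h import *;print(bot.read_state()['opening'])
i=cv2.imread('pics/s4.png')[280:400,220:380];cv2.imwrite('pics/s4c.png',cv2.resize(i,(640,480)))"
```

```text
6.25 [0.4929 0.2544 0.0444] yaw 163.88 [ 15.8  40.2  99.9  -0.   39.8 -58.1] [-0.52 -1.85  4.67] [-0.206 -0.068  0.002]
6.3 [0.493  0.2543 0.0444] yaw 163.87 [ 15.8  40.2  99.9  -0.   39.8 -58.1] [ 0.15 -1.64  5.42] [-0.204 -0.009 -0.001]
0.1607073508642248
```

View pics/w4.png

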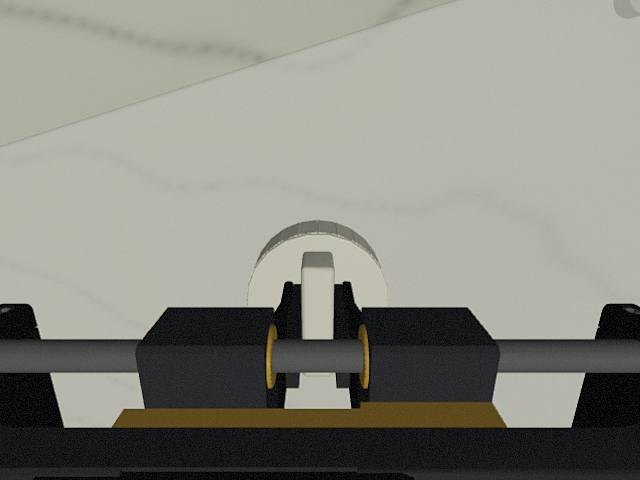

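View pics/s4c.png

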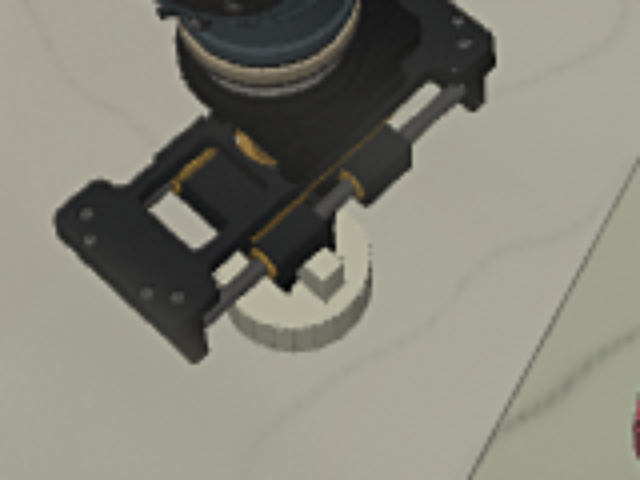

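The opening of 0.16 × 87 ≈ 14 mm shows the wing is between the pads. Lifting.

Emit:
play_rows(
  fingers=[255,255,255,255,255,255,255,255,255,255,255,255],
  linear=[
    [0,0,-1],
    [0,0,-3],
    [0,0,-8],
    [0,0,-18],
    [0,0,-34],
    [0,0,-54],
    [0,0,-78],
    [0,0,-102],
    [0,0,-124],
    [0,0,-140],
    [0,0,-148],
    [0,0,-150],
  ],
  rot=[
    [0,0,0],
    [0,0,0],
    [0,0,0],
    [0,0,0],
    [0,0,0],
    [0,0,0],
    [0,0,0],
    [0,0,0],
    [0,0,0],
    [0,0,0],
    [0,0,0],
    [0,0,0],
  ],
)

```text
time_s: 7.5
position: [0.4928, 0.2546, 0.1948]
tcp_rot: [[-0.961, 0.278, 0.002], [0.278, 0.961, 0.001], [-0.002, 0.001, -1.0]]
force: [-0.0, -0.4, -1.4]
opening: 0.159
```

```bash
python3 snap.py w5 wrist; python3 snap.py s5 side;python3 -c "
from h import *;print(bot.read_state()['opening'])
i=cv2.imread('pics/s5.png')[200:360,200:400];cv2.imwrite('pics/s5c.png',cv2.resize(i,(750,600)))
S=get_calibration('side');print(proj(S,bot.read_state()['position']))
print(delta([.534,-.0165,.17],down(142)))"
```

```text
7.55 [0.4925 0.2545 0.1942] yaw 163.87 [ 15.8  26.8  94.1   0.   59.  -58.1] [ 0.5  -0.07 -1.43] [ 0.05  -0.126  0.008]
7.6 [0.4921 0.2544 0.1935] yaw 163.87 [ 15.8  26.9  94.1   0.   59.  -58.1] [ 0.01 -0.35 -0.86] [ 0.059 -0.132  0.073]
0.1538537613308503
[288.14963598 299.2247165 ]
(array([-115.5, -248.6,   23.5]), array([-1.000e-02, -1.000e-02,  2.187e+01]))
```

View pics/w5.png

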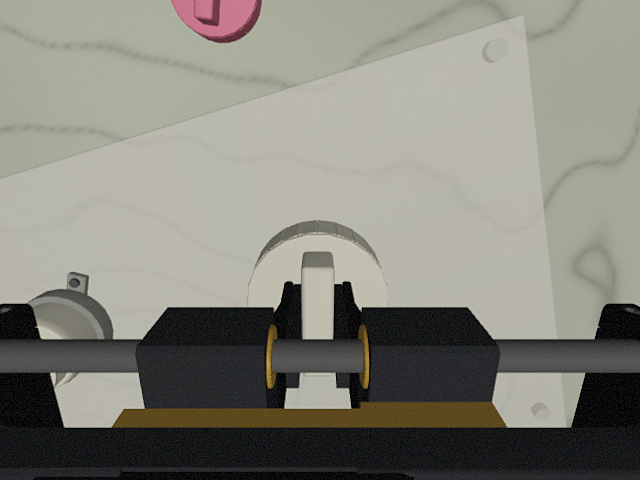

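View pics/s5c.png

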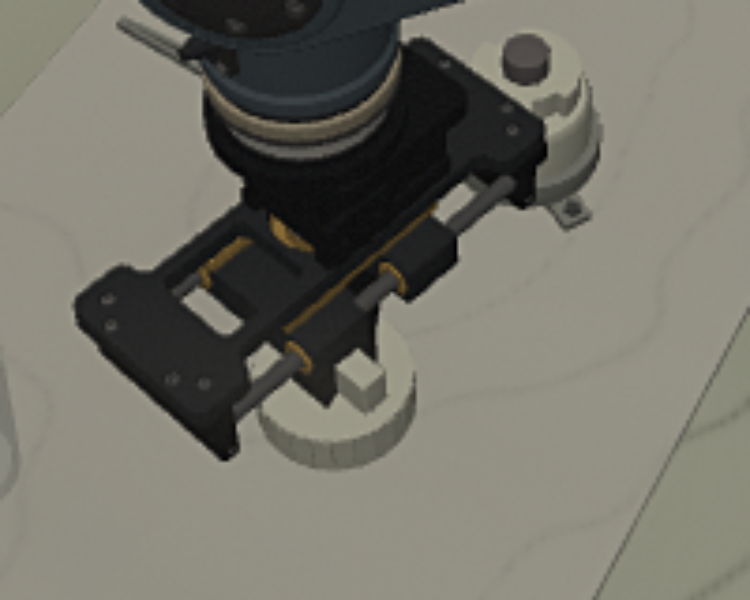

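The lid hangs level in the grip: the wrist picture matches the one from before lifting, with the wing at (318,300). Carrying it over the jar at yaw 142, the measured gap.

Emit:
play_rows(
  fingers=[255,255,255,255,255,255,255,255,255,255,255,255,255,255,255,255],
  linear=[
    [-4,-8,0],
    [-11,-23,0],
    [-20,-43,0],
    [-30,-65,0],
    [-41,-88,0],
    [-52,-112,0],
    [-63,-136,0],
    [-74,-160,0],
    [-85,-183,0],
    [-95,-205,2],
    [-104,-224,6],
    [-110,-237,12],
    [-114,-245,18],
    [-115.5,-248.5,22],
    [-115.5,-248.5,23],
    [-115.5,-248.5,23],
  ],
  rot=[
    [0,0,1],
    [0,0,2],
    [0,0,4],
    [0,0,6],
    [0,0,8],
    [0,0,10],
    [0,0,12],
    [0,0,14],
    [0,0,16],
    [0,0,18],
    [0,0,19.5],
    [0,0,20.7],
    [0,0,21.5],
    [0,0,21.9],
    [0,0,21.9],
    [0,0,21.9],
  ],
)

```text
time_s: 9.2
position: [0.5339, -0.0157, 0.1701]
tcp_rot: [[-0.788, 0.616, -0.001], [0.616, 0.788, 0.001], [0.001, -0.0, -1.0]]
force: [0.1, 0.6, -1.3]
opening: 0.16
```

```bash
python3 snap.py w6 wrist; python3 snap.py t6 top; python3 snap.py s6 side;python3 -c "
from h import *
i=cv2.imread('pics/s6.png')[150:270,260:420];j=cv2.imread('pics/t6.png')[160:280,280:440]
cv2.imwrite('pics/s6c.png',np.hstack([cv2.resize(i,(400,300)),cv2.resize(j,(400,300))]))
print(delta([.534,-.0165,.125],down(142)))"
```

```text
9.25 [ 0.5341 -0.0156  0.1705] yaw 142.02 [-13.7  27.4  98.2   0.   54.5 -65.7] [ 0.03 -0.84 -1.23] [ 0.039 -0.176 -0.022]
9.3 [ 0.5342 -0.0156  0.1707] yaw 142.03 [-13.7  27.4  98.1   0.   54.5 -65.7] [ 0.96 -0.38 -0.93] [ 0.119 -0.128 -0.018]
9.35 [ 0.5343 -0.0157  0.1708] yaw 142.03 [-13.7  27.3  98.1   0.   54.5 -65.7] [-0.03  0.25 -0.65] [ 0.003 -0.184 -0.064]
(array([-0.2, -0.9, 45.8]), array([0.02, 0.02, 0.03]))
```

View pics/w6.png

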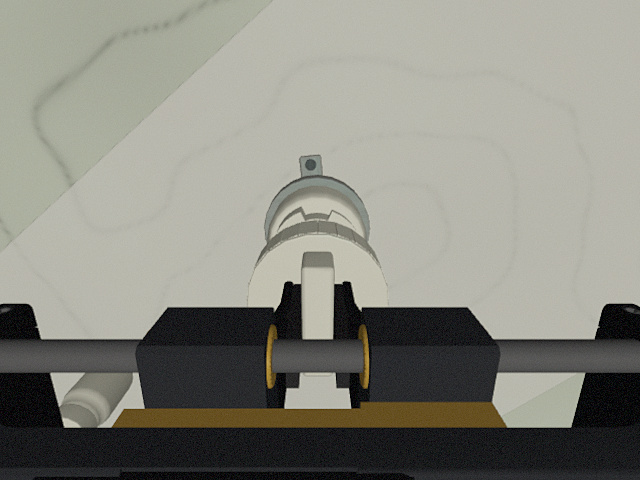

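View pics/s6c.png

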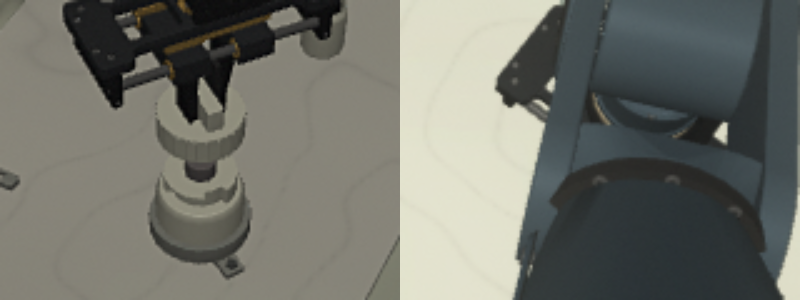

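In the wrist view the gap at (318,212) lines up with the wing's column at (318,270). Lowering to just above the lips.

Emit:
play_rows(
  fingers=[255,255,255,255,255,255,255,255],
  linear=[
    [-0.2,-0.9,4],
    [-0.2,-0.9,12],
    [-0.2,-0.9,23],
    [-0.2,-0.9,33],
    [-0.2,-0.9,40],
    [-0.2,-0.9,44],
    [-0.2,-0.9,45],
    [-0.2,-0.9,45],
  ],
  rot=[
    [0,0,0],
    [0,0,0],
    [0,0,0],
    [0,0,0],
    [0,0,0],
    [0,0,0],
    [0,0,0],
    [0,0,0],
  ],
)

```text
time_s: 10.15
position: [0.534, -0.0173, 0.1254]
tcp_rot: [[-0.788, 0.616, -0.0], [0.616, 0.788, 0.0], [0.0, -0.0, -1.0]]
force: [-0.9, -0.8, -0.9]
opening: 0.161
```

```bash
python3 snap.py w7 wrist; python3 snap.py s7 side;python3 -c "
from h import *
i=cv2.imread('pics/s7.png')[170:270,275:405];
cv2.imwrite('pics/s7c.png',cv2.resize(i,(780,600)))
print(delta([.534,-.0165,.125],down(142)))"
```

```text
10.2 [ 0.5341 -0.0173  0.1257] yaw 141.97 [-13.8  31.3 100.3   0.   48.4 -65.8] [ 0.14  0.14 -0.95] [ 0.007 -0.166 -0.026]
10.25 [ 0.5342 -0.0173  0.1258] yaw 141.97 [-13.8  31.3 100.3   0.   48.4 -65.8] [ 0.63 -0.05 -1.19] [ 0.076 -0.181 -0.014]
(array([0.7, 0.5, 0.8]), array([ 0.02,  0.04, -0.03]))
```

View pics/s7c.png

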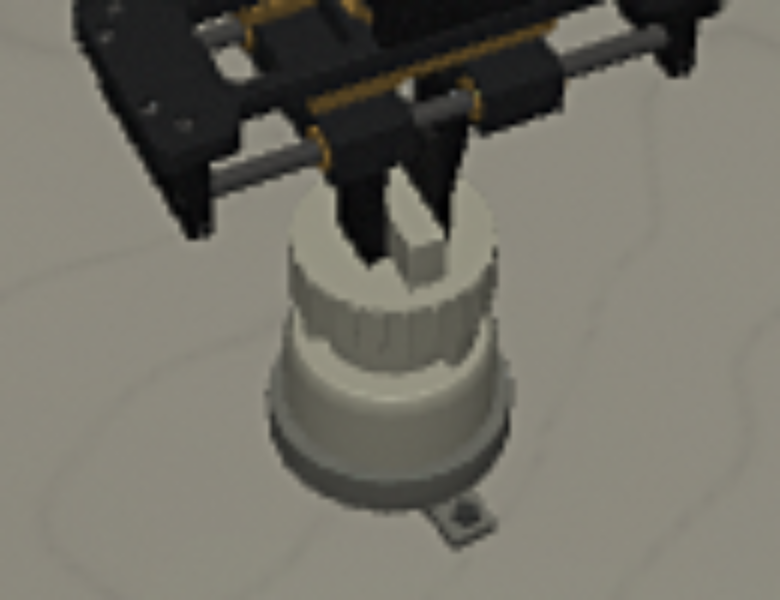

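The side view shows the lid just above the lips and centred. Stepping down gently and watching the force.

Emit:
play_rows(
  fingers=[255,255,255,255,255],
  linear=[
    [0.5,0.5,1],
    [0.5,0.5,2],
    [0.5,0.5,3],
    [0.5,0.5,4],
    [0.5,0.5,4],
  ],
  rot=[
    [0,0,0],
    [0,0,0],
    [0,0,0],
    [0,0,0],
    [0,0,0],
  ],
)

```text
time_s: 10.75
position: [0.5338, -0.0165, 0.1214]
tcp_rot: [[-0.788, 0.616, -0.0], [0.616, 0.788, 0.0], [0.0, -0.0, -1.0]]
force: [-0.0, -0.5, -0.6]
opening: 0.157
```

Emit:
play_rows(
  fingers=[255,255,255],
  linear=[
    [0,0,1],
    [0,0,2],
    [0,0,2],
  ],
  rot=[
    [0,0,0],
    [0,0,0],
    [0,0,0],
  ],
)

```text
time_s: 11.05
position: [0.5337, -0.0165, 0.1194]
tcp_rot: [[-0.788, 0.616, -0.0], [0.616, 0.788, 0.0], [0.0, -0.0, -1.0]]
force: [-1.2, 0.6, -1.1]
opening: 0.154
```

```bash
python3 -c "
from h import *
s=bot.read_state();print(s['position'],s['force'],s['moment'])"
```

```text
[ 0.53372594 -0.01652096  0.11938679] [-1.19204551  0.55275599 -1.08938428] [ 0.08713215 -0.13816061 -0.03990594]
```

Emit:
play_rows(
  fingers=[255,255,255],
  linear=[
    [0,0,1],
    [0,0,1.5],
    [0,0,1.5],
  ],
  rot=[
    [0,0,0],
    [0,0,0],
    [0,0,0],
  ],
)

```text
time_s: 11.35
position: [0.5338, -0.0165, 0.1179]
tcp_rot: [[-0.788, 0.616, -0.0], [0.616, 0.788, 0.0], [0.0, -0.0, -1.0]]
force: [-0.4, -0.5, -0.5]
opening: 0.155
```

Emit:
play_rows(
  fingers=[255,255,255],
  linear=[
    [0,0,1],
    [0,0,1.5],
    [0,0,1.5],
  ],
  rot=[
    [0,0,0],
    [0,0,0],
    [0,0,0],
  ],
)

```text
time_s: 11.65
position: [0.5338, -0.0165, 0.1165]
tcp_rot: [[-0.788, 0.616, -0.0], [0.616, 0.788, 0.0], [0.0, -0.0, -1.0]]
force: [0.7, 0.4, -0.8]
opening: 0.155
```

Emit:
play_rows(
  fingers=[255,255,255],
  linear=[
    [0,0,1],
    [0,0,1.5],
    [0,0,1.5],
  ],
  rot=[
    [0,0,0],
    [0,0,0],
    [0,0,0],
  ],
)

```text
time_s: 11.95
position: [0.5339, -0.0165, 0.1155]
tcp_rot: [[-0.788, 0.616, 0.0], [0.616, 0.788, -0.0], [-0.0, 0.0, -1.0]]
force: [-1.1, 0.0, 5.0]
opening: 0.158
```

Emit:
play_rows(
  fingers=[255,255,255,255],
  linear=[
    [0,0,0.5],
    [0,0,1],
    [0,0,1],
    [0,0,1],
  ],
  rot=[
    [0,0,0],
    [0,0,0],
    [0,0,0],
    [0,0,0],
  ],
)

```text
time_s: 12.35
position: [0.5339, -0.0165, 0.1144]
tcp_rot: [[-0.788, 0.616, 0.0], [0.616, 0.788, -0.0], [-0.0, 0.0, -1.0]]
force: [-1.2, -0.1, 4.7]
opening: 0.157
```

```bash
python3 -c "
from h import *
s=bot.read_state();print(s['position'],s['force'],s['moment'])"; python3 snap.py s8 side;python3 snap.py w8 wrist; python3 -c "
from h import *
i=cv2.imread('pics/s8.png')[170:270,275:405];
cv2.imwrite('pics/s8c.png',cv2.resize(i,(780,600)))"
```

```text
[ 0.53393736 -0.01654796  0.11440572] [-1.16682424 -0.13532277  4.67493292] [ 0.03080708  0.05818351 -0.04110678]
12.4 [ 0.5339 -0.0165  0.1144] yaw 141.97 [-13.8  32.3 100.8   0.   46.8 -65.7] [-0.9   0.12  4.95] [ 0.086  0.114 -0.041]
12.45 [ 0.534  -0.0166  0.1144] yaw 141.97 [-13.8  32.3 100.8  -0.   46.8 -65.7] [-1.72 -0.29  6.09] [0.104 0.098 0.004]
```

View pics/s8c.png

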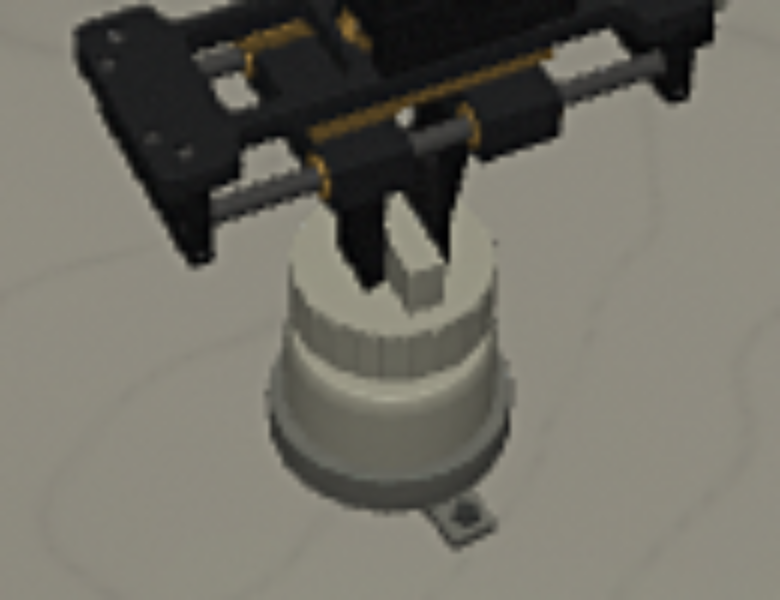

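View pics/w8.png

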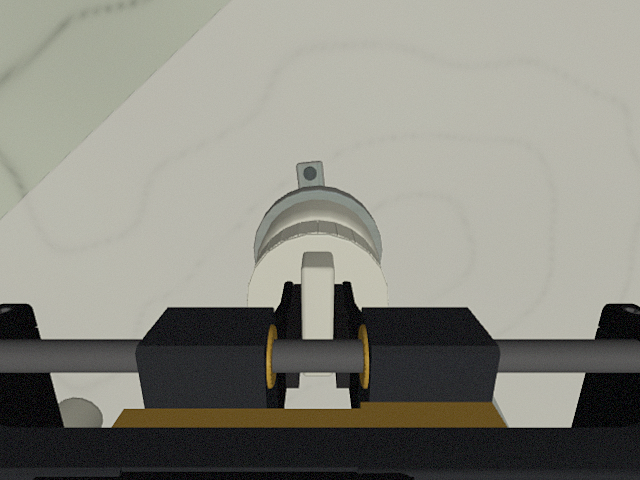

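The force stayed near 6 N over the last 1.1 mm, which means the spring, not the lips. So the lugs are in the gaps. Pressing on down.

Emit:
play_rows(
  fingers=[255,255,255,255,255,255],
  linear=[
    [0,0,1],
    [0,0,2],
    [0,0,3],
    [0,0,4],
    [0,0,4],
    [0,0,4],
  ],
  rot=[
    [0,0,0],
    [0,0,0],
    [0,0,0],
    [0,0,0],
    [0,0,0],
    [0,0,0],
  ],
)

```text
time_s: 13.05
position: [0.534, -0.0166, 0.1108]
tcp_rot: [[-0.788, 0.616, 0.001], [0.616, 0.788, -0.0], [-0.001, 0.0, -1.0]]
force: [-2.7, 0.1, 8.2]
opening: 0.159
```

Emit:
play_rows(
  fingers=[255,255,255,255,255,255],
  linear=[
    [0,0,1],
    [0,0,2],
    [0,0,3],
    [0,0,4],
    [0,0,4],
    [0,0,4],
  ],
  rot=[
    [0,0,0],
    [0,0,0],
    [0,0,0],
    [0,0,0],
    [0,0,0],
    [0,0,0],
  ],
)

```text
time_s: 13.65
position: [0.534, -0.0166, 0.1072]
tcp_rot: [[-0.788, 0.616, 0.001], [0.616, 0.788, -0.0], [-0.001, 0.0, -1.0]]
force: [-3.4, 1.4, 10.7]
opening: 0.157
```

```bash
python3 snap.py s9 side;python3 snap.py w9 wrist; python3 -c "
from h import *
i=cv2.imread('pics/s9.png')[170:270,275:405];
cv2.imwrite('pics/s9c.png',cv2.resize(i,(780,600)))"
```

```text
13.7 [ 0.534  -0.0166  0.1072] yaw 141.97 [-13.8  33.  101.1  -0.   45.9 -65.7] [-1.02  0.65 11.81] [ 0.085  0.346 -0.046]
13.75 [ 0.534  -0.0166  0.1072] yaw 141.97 [-13.8  33.  101.1  -0.   45.9 -65.7] [-2.01 -0.32 12.4 ] [0.145 0.351 0.059]
```

View pics/s9c.png

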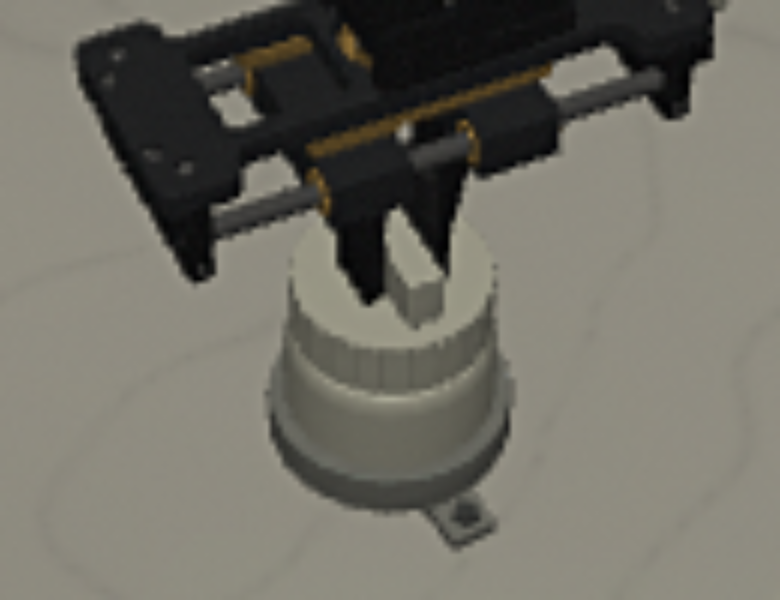

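View pics/w9.png

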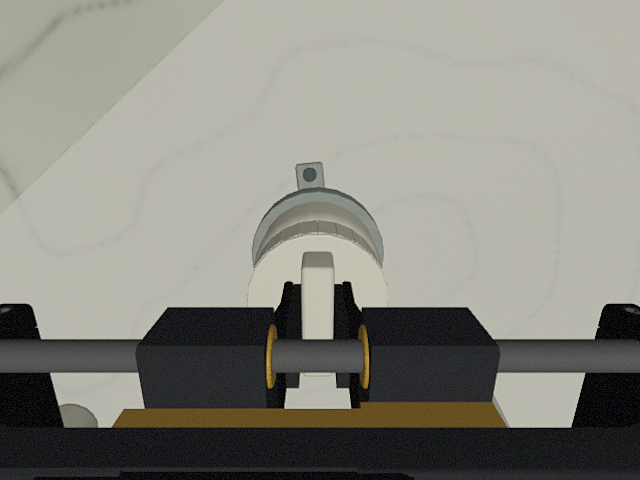

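Emit:
play_rows(
  fingers=[255,255,255,255],
  linear=[
    [0,0,0.7],
    [0,0,1.3],
    [0,0,1.3],
    [0,0,1.3],
  ],
  rot=[
    [0,0,0],
    [0,0,0],
    [0,0,0],
    [0,0,0],
  ],
)

```text
time_s: 14.15
position: [0.534, -0.0166, 0.106]
tcp_rot: [[-0.788, 0.616, 0.001], [0.616, 0.788, -0.0], [-0.001, 0.0, -1.0]]
force: [-2.8, 0.3, 12.1]
opening: 0.156
```

```bash
python3 -c "
from h import *
s=bot.read_state();print(s['position'],s['force'],s['moment'])"
```

```text
[ 0.53401381 -0.01655247  0.10604691] [-2.82273883  0.33646062 12.09632197] [0.06750971 0.45860777 0.00660045]
```

Spring force matches about 62 mm. Turning clockwise (positive about tool z), 10° first.

Emit:
play_rows(
  fingers=[255,255,255,255,255,255,255],
  linear=[
    [0,0,0],
    [0,0,0],
    [0,0,0],
    [0,0,0],
    [0,0,0],
    [0,0,0],
    [0,0,0],
  ],
  rot=[
    [0,0,1],
    [0,0,3],
    [0,0,5],
    [0,0,7],
    [0,0,9],
    [0,0,10],
    [0,0,10],
  ],
)

```text
time_s: 14.85
position: [0.5351, -0.0168, 0.1063]
tcp_rot: [[-0.669, 0.744, 0.003], [0.744, 0.669, -0.001], [-0.003, 0.002, -1.0]]
force: [-1.4, -0.8, 11.6]
opening: 0.16
```

```bash
python3 snap.py w10 wrist
```

```text
14.9 [ 0.5351 -0.0168  0.1063] yaw 131.97 [-13.8  33.1 101.1  -0.   45.6 -55.7] [-1.67  0.89 12.29] [0.031 0.213 0.035]
```

View pics/w10.png

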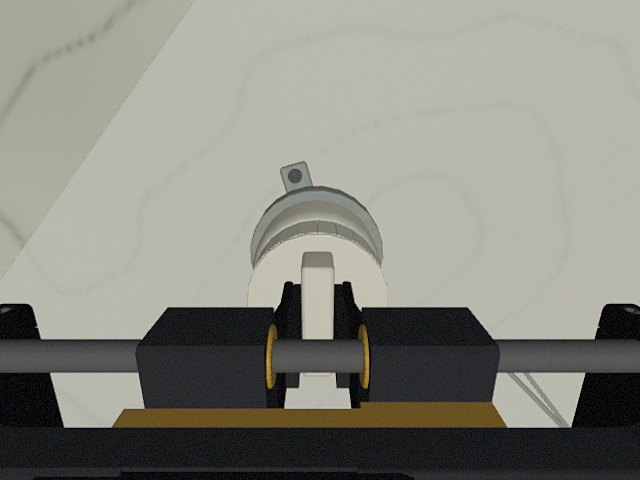

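The lid follows without a jam and is now past the ±4.5° play, so the lugs are under the lips. Continuing.

Emit:
play_rows(
  fingers=[255,255,255,255,255,255,255,255,255,255,255,255],
  linear=[
    [0,0,0],
    [0,0,0],
    [0,0,0],
    [0,0,0],
    [0,0,0],
    [0,0,0],
    [0,0,0],
    [0,0,0],
    [0,0,0],
    [0,0,0],
    [0,0,0],
    [0,0,0],
  ],
  rot=[
    [0,0,2],
    [0,0,5],
    [0,0,9],
    [0,0,13],
    [0,0,17],
    [0,0,21],
    [0,0,25],
    [0,0,29],
    [0,0,32],
    [0,0,34],
    [0,0,35],
    [0,0,35],
  ],
)

```text
time_s: 16.1
position: [0.5357, -0.0172, 0.1064]
tcp_rot: [[-0.121, 0.993, 0.004], [0.993, 0.121, -0.002], [-0.002, 0.004, -1.0]]
force: [-0.6, -0.6, 12.1]
opening: 0.159
```

```bash
python3 snap.py w11 wrist
```

```text
16.15 [ 0.5357 -0.0172  0.1065] yaw 96.98 [-13.8  33.1 101.   -0.   45.6 -20.7] [-1.81  0.73 11.78] [-0.133  0.161  0.026]
```

View pics/w11.png

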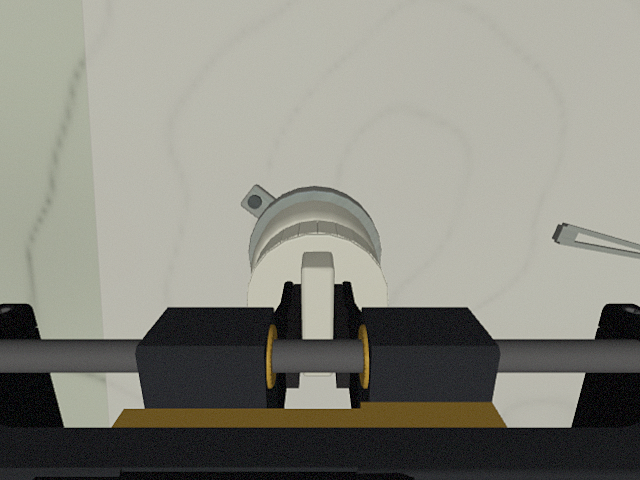

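45° turned and the lid still follows the grip. Continuing to 70°.

Emit:
play_rows(
  fingers=[255,255,255,255,255,255,255,255,255,255],
  linear=[
    [0,0,0.3],
    [0,0,0.5],
    [0,0,0.5],
    [0,0,0.5],
    [0,0,0.5],
    [0,0,0.5],
    [0,0,0.5],
    [0,0,0.5],
    [0,0,0.5],
    [0,0,0.5],
  ],
  rot=[
    [0,0,2],
    [0,0,5],
    [0,0,8],
    [0,0,11],
    [0,0,14],
    [0,0,17],
    [0,0,20],
    [0,0,23],
    [0,0,25],
    [0,0,25],
  ],
)

```text
time_s: 17.15
position: [0.5357, -0.0172, 0.106]
tcp_rot: [[0.31, 0.951, 0.005], [0.951, -0.31, -0.002], [-0.0, 0.005, -1.0]]
force: [-0.7, -0.8, 11.8]
opening: 0.158
```

```bash
python3 -c "
from h import *
s=bot.read_state();print(s['position'],s['force'],s['moment'],s['joint_positions'])"
```

```text
[ 0.53572534 -0.01723761  0.10600422] [-0.66982994 -0.82143908 11.81389578] [-0.14756908  0.17959596 -0.0097114 ] [-1.37802154e+01  3.31726563e+01  1.01035672e+02 -3.48856889e-02
  4.55172191e+01  4.29247880e+00]
```

Emit:
play_rows(
  fingers=[255,255,255,255],
  linear=[
    [0,0,0],
    [0,0,0],
    [0,0,0],
    [0,0,0],
  ],
  rot=[
    [0,0,1],
    [0,0,2],
    [0,0,3],
    [0,0,3],
  ],
)

```text
time_s: 17.55
position: [0.5357, -0.0172, 0.106]
tcp_rot: [[0.359, 0.933, 0.004], [0.933, -0.359, -0.002], [0.0, 0.005, -1.0]]
force: [-0.6, -1.3, 11.7]
opening: 0.16
```

```bash
python3 snap.py w12 wrist
```

```text
17.6 [ 0.5357 -0.0173  0.106 ] yaw 68.99 [-13.8  33.2 101.   -0.   45.5   7.3] [-0.31 -1.35 12.63] [-0.194  0.196  0.027]
```

Emit:
play_rows(
  fingers=[255,255,255,255],
  linear=[
    [0,0,0],
    [0,0,0],
    [0,0,0],
    [0,0,0],
  ],
  rot=[
    [0,0,1],
    [0,0,2],
    [0,0,2],
    [0,0,2],
  ],
)

```text
time_s: 18.0
position: [0.5357, -0.0173, 0.106]
tcp_rot: [[0.391, 0.92, 0.005], [0.92, -0.391, -0.002], [0.0, 0.005, -1.0]]
force: [-0.8, -0.9, 13.4]
opening: 0.159
```

```bash
python3 snap.py w13 wrist
```

```text
18.05 [ 0.5357 -0.0173  0.106 ] yaw 66.99 [-13.8  33.2 101.   -0.   45.5   9.3] [-1.07 -0.7  13.06] [-0.106  0.249  0.074]
```

View pics/w13.png

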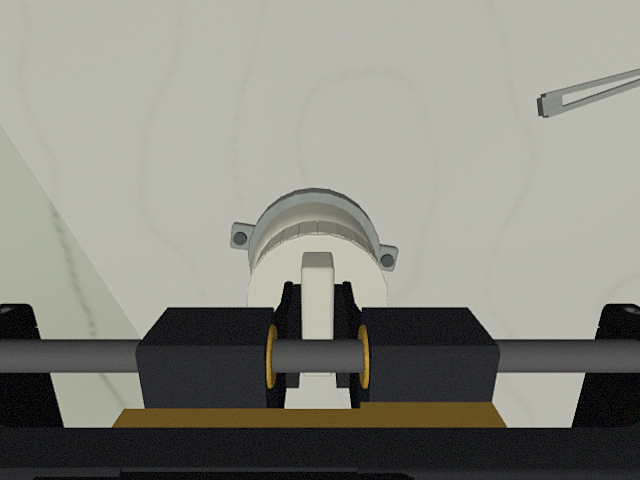

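75° turned, still at the pressed height and no stop reached. Letting up into the notch.

Emit:
play_rows(
  fingers=[255,255,255,255,255],
  linear=[
    [0,0,-1],
    [0,0,-2],
    [0,0,-3],
    [0,0,-3],
    [0,0,-3],
  ],
  rot=[
    [0,0,0],
    [0,0,0],
    [0,0,0],
    [0,0,0],
    [0,0,0],
  ],
)

```text
time_s: 18.55
position: [0.5357, -0.0173, 0.1088]
tcp_rot: [[0.391, 0.92, 0.004], [0.92, -0.391, -0.002], [0.0, 0.005, -1.0]]
force: [0.1, -1.3, 11.0]
opening: 0.155
```

```bash
python3 -c "
from h import *
s=bot.read_state();print(s['position'],s['force'],s['moment'],s['joint_positions'])"
```

```text
[ 0.53567742 -0.01727624  0.10875881] [ 0.05328965 -1.28269265 11.01857699] [-0.16285824  0.14025997  0.04318184] [-1.37830797e+01  3.29113074e+01  1.00931066e+02 -4.05961925e-02
  4.58939200e+01  9.25788560e+00]
```

Emit:
play_rows(
  fingers=[255,255,255,255],
  linear=[
    [0,0,-0.5],
    [0,0,-1],
    [0,0,-1],
    [0,0,-1],
  ],
  rot=[
    [0,0,0],
    [0,0,0],
    [0,0,0],
    [0,0,0],
  ],
)

```text
time_s: 18.95
position: [0.5357, -0.0172, 0.1096]
tcp_rot: [[0.391, 0.92, 0.004], [0.92, -0.391, -0.002], [0.0, 0.005, -1.0]]
force: [0.2, -0.8, 9.5]
opening: 0.158
```

Emit:
play_rows(
  fingers=[255,255,255,255],
  linear=[
    [0,0,-0.5],
    [0,0,-1],
    [0,0,-1],
    [0,0,-1],
  ],
  rot=[
    [0,0,0],
    [0,0,0],
    [0,0,0],
    [0,0,0],
  ],
)

```text
time_s: 19.35
position: [0.5357, -0.0173, 0.1105]
tcp_rot: [[0.391, 0.92, 0.004], [0.92, -0.391, -0.002], [0.0, 0.005, -1.0]]
force: [0.1, -0.7, 9.4]
opening: 0.16
```

Emit:
play_rows(
  fingers=[255,255,255,255],
  linear=[
    [0,0,-0.5],
    [0,0,-1],
    [0,0,-1],
    [0,0,-1],
  ],
  rot=[
    [0,0,0],
    [0,0,0],
    [0,0,0],
    [0,0,0],
  ],
)

```text
time_s: 19.75
position: [0.5357, -0.0173, 0.1114]
tcp_rot: [[0.391, 0.92, 0.004], [0.92, -0.391, -0.002], [0.0, 0.005, -1.0]]
force: [-0.7, -0.6, 8.0]
opening: 0.159
```

Emit:
play_rows(
  fingers=[255,255,255,255],
  linear=[
    [0,0,-0.3],
    [0,0,-0.6],
    [0,0,-0.6],
    [0,0,-0.6],
  ],
  rot=[
    [0,0,0],
    [0,0,0],
    [0,0,0],
    [0,0,0],
  ],
)

```text
time_s: 20.15
position: [0.5356, -0.0172, 0.1114]
tcp_rot: [[0.391, 0.92, 0.004], [0.92, -0.391, -0.001], [0.0, 0.004, -1.0]]
force: [2.7, -1.9, 5.4]
opening: 0.161
```

```bash
python3 -c "
from h import *
s=bot.read_state();print(s['position'],s['force'],s['moment'],s['joint_positions'])"
```

```text
[ 0.53560327 -0.01722844  0.11144119] [ 2.71234005 -1.91960602  5.35140687] [-0.31650331 -0.37872466  0.03877748] [-1.37843699e+01  3.26610536e+01  1.00819398e+02 -2.98049582e-02
  4.62851747e+01  9.25993417e+00]
```

Rise stopped at TCP z 0.1114 while I raised further and the force drops: the lugs are stopped in the notches. Unloading and then releasing.

Emit:
play_rows(
  fingers=[255,255,255,255],
  linear=[
    [0,0,-0.4],
    [0,0,-0.9],
    [0,0,-0.9],
    [0,0,-0.9],
  ],
  rot=[
    [0,0,0],
    [0,0,0],
    [0,0,0],
    [0,0,0],
  ],
)

```text
time_s: 20.55
position: [0.5356, -0.0172, 0.1115]
tcp_rot: [[0.391, 0.92, 0.003], [0.92, -0.391, -0.001], [0.0, 0.004, -1.0]]
force: [4.9, -1.9, -0.4]
opening: 0.159
```

Emit:
play_rows(
  fingers=[245,230,215,195,175,150,120,90,60,30,0,0,0],
  linear=[
    [0,0,0],
    [0,0,0],
    [0,0,0],
    [0,0,0],
    [0,0,0],
    [0,0,0],
    [0,0,0],
    [0,0,0],
    [0,0,0],
    [0,0,0],
    [0,0,0],
    [0,0,0],
    [0,0,0],
  ],
  rot=[
    [0,0,0],
    [0,0,0],
    [0,0,0],
    [0,0,0],
    [0,0,0],
    [0,0,0],
    [0,0,0],
    [0,0,0],
    [0,0,0],
    [0,0,0],
    [0,0,0],
    [0,0,0],
    [0,0,0],
  ],
)

```text
time_s: 21.85
position: [0.5335, -0.0164, 0.1113]
tcp_rot: [[0.391, 0.92, -0.001], [0.92, -0.391, 0.0], [-0.0, -0.001, -1.0]]
force: [0.4, 0.0, 0.0]
opening: 0.945
```

```bash
python3 snap.py w14 wrist;python3 snap.py s14 side; python3 -c "
from h import *
i=cv2.imread('pics/s14.png')[170:270,275:405];
cv2.imwrite('pics/s14c.png',cv2.resize(i,(780,600)))"
```

```text
21.9 [ 0.5339 -0.0166  0.1114] yaw 66.97 [-13.8  32.6 100.9  -0.   46.5   9.3] [-0.1   0.84  0.07] [-0.034 -0.124 -0.039]
21.95 [ 0.5341 -0.0166  0.1114] yaw 66.96 [-13.8  32.6 100.9  -0.   46.5   9.3] [-0.42 -0.49 -0.67] [-0.011 -0.113  0.014]
```

View pics/w14.png

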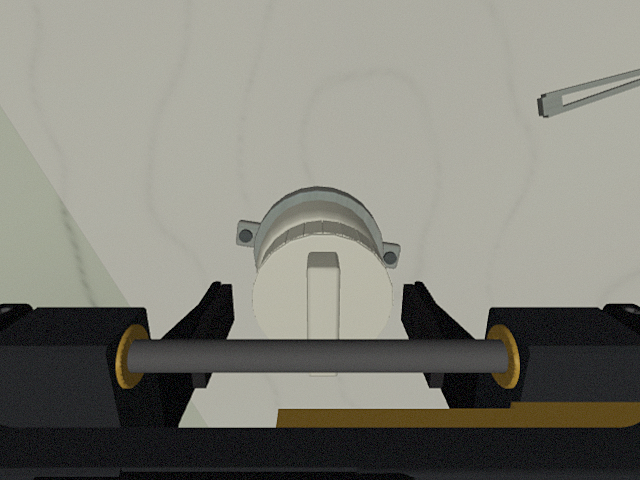

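View pics/s14c.png

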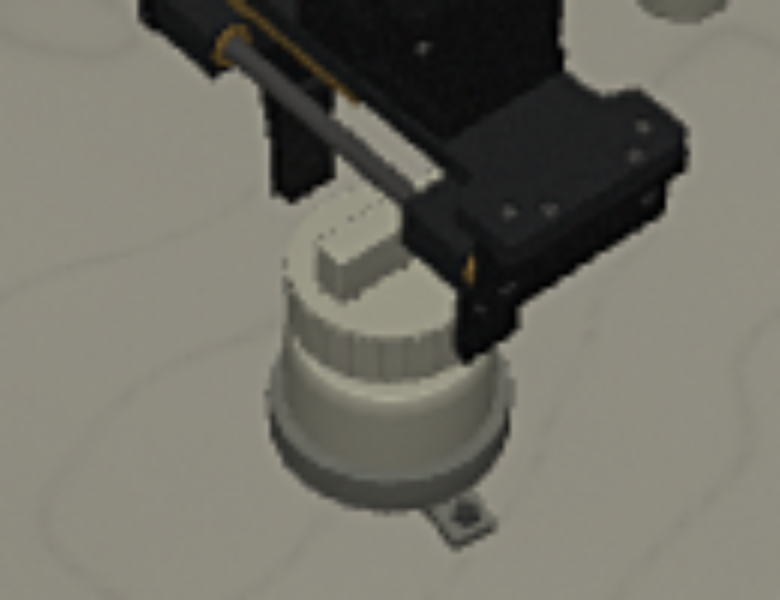

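The jaws are open and the lid stayed put, with the wing at (322,300). Retreating straight up, then checking its height.

Emit:
play_rows(
  fingers=[0,0,0,0,0,0,0,0,0,0,0],
  linear=[
    [0,0,-2],
    [0,0,-8],
    [0,0,-20],
    [0,0,-38],
    [0,0,-58],
    [0,0,-78],
    [0,0,-98],
    [0,0,-112],
    [0,0,-118],
    [0,0,-120],
    [0,0,-120],
  ],
  rot=[
    [0,0,0],
    [0,0,0],
    [0,0,0],
    [0,0,0],
    [0,0,0],
    [0,0,0],
    [0,0,0],
    [0,0,0],
    [0,0,0],
    [0,0,0],
    [0,0,0],
  ],
)

```text
time_s: 23.05
position: [0.5336, -0.0165, 0.2318]
tcp_rot: [[0.391, 0.92, -0.0], [0.92, -0.391, 0.0], [-0.0, -0.0, -1.0]]
force: [-0.0, 1.0, -0.2]
opening: 0.999
```

```bash
python3 snap.py w15 wrist; python3 -c "
from h import *
i=cv2.imread('pics/w15.png')[140:290,220:420];i=cv2.convertScaleAbs(i,alpha=1.3,beta=-60)
cv2.imwrite('pics/w15c.png',cv2.resize(i,(800,600),interpolation=cv2.INTER_CUBIC))"
```

```text
23.1 [ 0.5334 -0.0164  0.2314] yaw 66.96 [-13.8  22.6  94.6   0.   62.9   9.3] [ 0.23 -0.32 -0.25] [-0.054 -0.119 -0.024]
```

View pics/w15c.png

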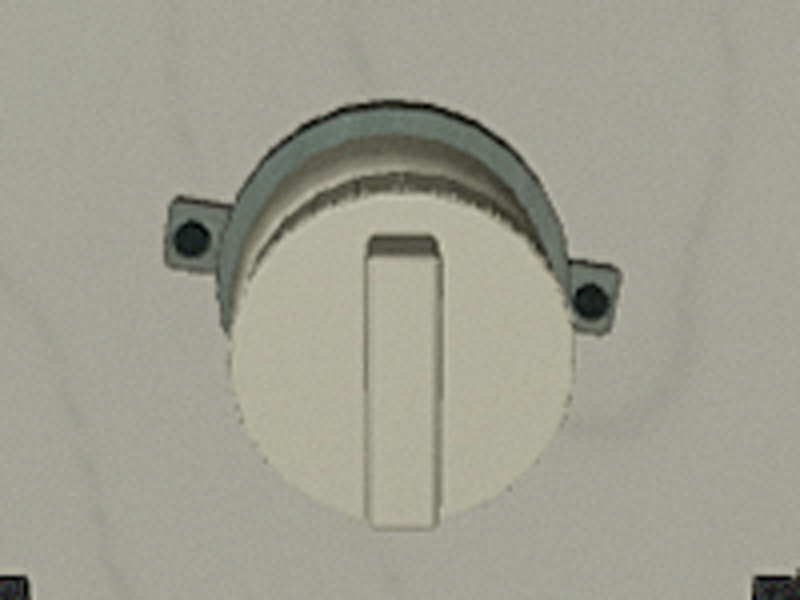

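Emit:
play_rows(
  fingers=[0,0,0,0,0,0],
  linear=[
    [10,10,0],
    [30,30,0],
    [50,50,0],
    [60,60,0],
    [60,60,0],
    [60,60,0],
  ],
  rot=[
    [0,0,0],
    [0,0,0],
    [0,0,0],
    [0,0,0],
    [0,0,0],
    [0,0,0],
  ],
)

```text
time_s: 23.7
position: [0.6114, 0.0153, 0.2305]
tcp_rot: [[0.391, 0.92, -0.003], [0.92, -0.391, 0.0], [-0.001, -0.003, -1.0]]
force: [0.6, -0.4, 0.1]
opening: 0.997
```

```bash
python3 snap.py w16 wrist; python3 snap.py s16 side
```

```text
23.75 [0.6111 0.0151 0.2308] yaw 66.97 [-9.  28.7 83.5 -0.  68.  14. ] [ 0.15  0.51 -0.41] [ 0.018 -0.059  0.035]
23.8 [0.6111 0.015  0.2311] yaw 66.95 [-9.  28.7 83.5 -0.  68.  14. ] [ 0.09 -0.9  -0.1 ] [-0.01  -0.081 -0.057]
```

View pics/w16.png

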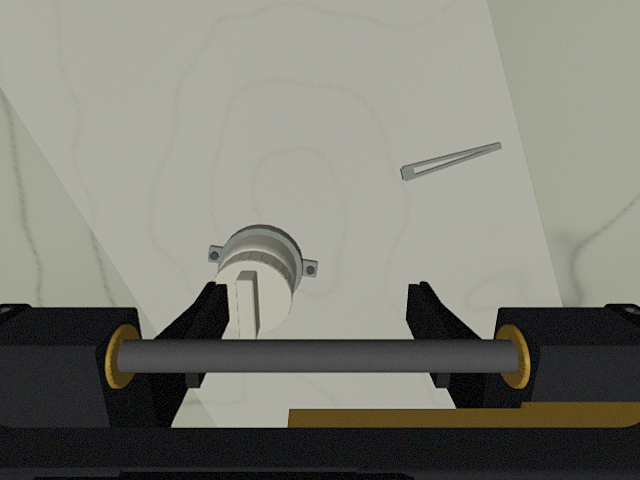

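View pics/s16.png

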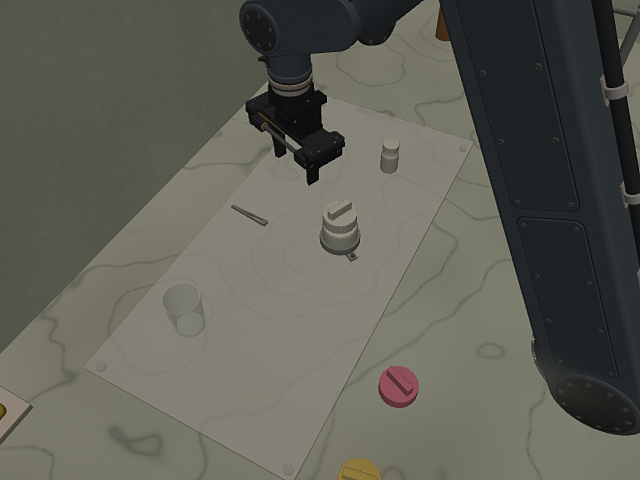

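```bash
python3 -c "
from h import *
i=cv2.imread('pics/w16.png')[245:345,200:300];j=cv2.imread('pics/s16.png')[190:260,305:375]
i=cv2.convertScaleAbs(i,alpha=1.3,beta=-60)
cv2.imwrite('pics/w16c.png',np.hstack([cv2.resize(i,(400,400),interpolation=cv2.INTER_CUBIC),cv2.resize(j,(400,400),interpolation=cv2.INTER_CUBIC)]))"
```

```text
(no output)
```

View pics/w16c.png

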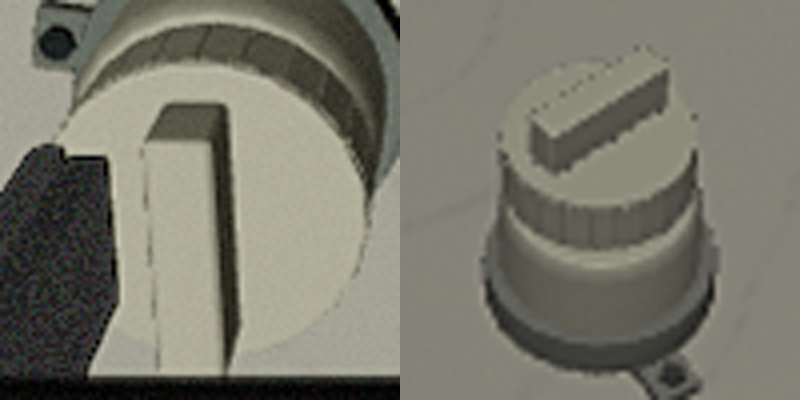

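In w16 the wing's near end has its top corners at crop (145,138) and (212,140). In w15 they are at (367,257) and (441,257).

```bash
python3 - <<'E'
from h import *
import pickle
A=pickle.load(open('pics/w15.pkl','rb'));B=pickle.load(open('pics/w16.pkl','rb'))
a=lambda x,y:(220+x/4-.4,140+y/4-.4);b=lambda x,y:(200+x/4-.4,245+y/4-.4)
for p,q in [((367,257),(145,138)),((441,257),(212,140))]: print(tri(A,a(*p),B,b(*q)))
for z in(.129,.1304,.132,.1354):
  P=np.array([plane(A,a(*p),z) for p in [(367,257),(441,257),(438,527),(368,525)]])
  d=P[0]-P[3];print(z,P.mean(0),np.linalg.norm(P[0]-P[3]),np.linalg.norm(P[1]-P[2]),np.linalg.norm(P[1]-P[0]),np.degrees(np.arctan2(d[1],d[0])))
# bystanders
t0=cv2.imread('pics/side0.png').astype(int);t1=cv2.imread('pics/s16.png').astype(int)
for n,(x,y) in dict(bottle=(390,156),tweezers=(249,215),tumbler=(184,310)).items():
  print(n,np.abs(t0-t1)[y-22:y+22,x-22:x+22].mean())
print(bot.read_state()['opening'],bot.read_state()['time_s'])
E
```

```text
(array([0.53966877, 0.00849891, 0.12753738]), [np.float64(6.634650855136656e-05), np.float64(6.634650855134385e-05)])
(array([0.55220536, 0.0036978 , 0.1295529 ]), [np.float64(0.00010742376105618139), np.float64(0.00010742376105619077)])
0.129 [ 0.53568298 -0.01820775  0.129     ] 0.05262850610964797 0.053043724713602664 0.013439613487376646 66.92510415116647
0.1304 [ 0.53584832 -0.0177871   0.1304    ] 0.052348937285755404 0.052761950199574685 0.013368220677396235 66.92510415116641
0.132 [ 0.53603728 -0.01730635  0.132     ] 0.05202943005844957 0.05243992218354271 0.013286628894561536 66.92510415116645
0.1354 [ 0.53643881 -0.01628476  0.1354    ] 0.05135047720042475 0.051755612649474765 0.013113246356037753 66.9251041511664
bottle 8.802169421487603
tweezers 9.066287878787879
tumbler 8.772555096418733
1.0030018646672019 23.8
```

The lid's rise from 0.106 to the stop at 0.1114 (5.4 mm) rules out sitting unlocked under the lips at 64 mm. Its yaw is 66.9, so it has turned 75° from the gap. The bystanders are at the same pixels as at the start. Handing in.

```bash
python3 -c "
from h import *
s=bot.read_state();print(s['force'],s['opening']);print(bot.hand_in())"
```

```text
[ 0.08797573 -0.89776371 -0.10323738] 1.0030018646672019
the job is handed in; nothing more can be done
None
```

The lid looks locked on the jar, and I handed the job in at about 24 s of the 67 s; no verdict came back. I gripped the white lid by its wing and lowered it with its lugs in the gaps, which I had already measured at about 142° yaw. That meant no search by turning was needed. I then pressed it down to about 62 mm (force near 12–13 N), turned it 75° clockwise without meeting a hard stop, let it rise into the notches, released it and backed away.

**Height:**
- **By feel:** the lid rose 5.4 mm from the pressed position and then stopped. That puts it near 67.5 mm by my estimate, inside the 65.5–68.5 mm range and above the 64 mm of an unlocked lid under the lips.
- **By camera:** two wrist views gave a lower figure, about 64–66 mm with 1–2 mm of uncertainty. The two checks disagree slightly, and I trusted the felt stop.

**Other checks:**
- **Turn:** the final yaw was 66.9°, as planned.
- **Centring:** about 2 mm from my first jar estimate, inside the 4 mm allowed.
- **Bystanders:** the pill bottle, tumbler and tweezers look unmoved in the side view. A pixel-difference check was inconclusive, because it changed evenly by about 9 grey levels at all three.
- **Robot:** clear of everything, gripper open, no contact force.

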